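# Load the tip clamps with the horn ferrule stock

### The job

Load the bench for tomorrow's repairs: take the four horn-coloured ferrule rods one at a time and stand each upright in the middle of the round rubber pad of the steel clamp whose thumb-wheel has the colour of the rod's painted end. Set them down rather than dropping them, and leave the white rods standing where they are, whatever colour their ends.

Things in the scene. Friction and masses are not known exactly. Their poses are not given: they have to be found in the camera images.
- red_horn_center (a point): Loose upright round rod of horn-coloured (amber-brown) ferrule stock, 30 mm in diameter, 48 mm tall, about 45 g, standing on the slab; its top end is painted red (22 mm spot) with the horn colour showing round it and on the sides. The point is its centre, half-way up (24 mm above its foot); z along the rod, up.
- blue_horn_center (a point): Loose upright round rod of horn-coloured (amber-brown) ferrule stock, 30 mm in diameter, 48 mm tall, about 45 g, standing on the slab; its top end is painted blue (22 mm spot) with the horn colour showing round it and on the sides. The point is its centre, half-way up (24 mm above its foot); z along the rod, up.
- green_horn_center (a point): Loose upright round rod of horn-coloured (amber-brown) ferrule stock, 30 mm in diameter, 48 mm tall, about 45 g, standing on the slab; its top end is painted green (22 mm spot) with the horn colour showing round it and on the sides. The point is its centre, half-way up (24 mm above its foot); z along the rod, up.
- black_horn_center (a point): Loose upright round rod of horn-coloured (amber-brown) ferrule stock, 30 mm in diameter, 48 mm tall, about 45 g, standing on the slab; its top end is painted black (22 mm spot) with the horn colour showing round it and on the sides. The point is its centre, half-way up (24 mm above its foot); z along the rod, up.
- red_white_center (a point): Loose upright rod of WHITE ferrule stock with a red painted top end, same size as the horn ones (30 mm in diameter, 48 mm tall); not to be moved. The point is its centre, half-way up; z up.
- blue_white_center (a point): Loose upright rod of WHITE ferrule stock with a blue painted top end, same size as the horn ones (30 mm in diameter, 48 mm tall); not to be moved. The point is its centre, half-way up; z up.
- red_clamp_pad (a point): Fixed steel tip clamp, red thumb-wheel. Point: middle of the top of its flat round grey rubber pad (60 mm across, 13 mm above the slab). z up; +x points from pad to post. The base plate is 80 mm wide (y), from x -40 to +90 mm, 10 mm thick. The post with the red wheel (40 mm across) stands at x +70 mm, 70 mm tall over the slab; its arm points away, to x +115. Above the pad all is clear.
- blue_clamp_pad (a point): Fixed steel tip clamp, blue thumb-wheel. Point: middle of the top of its flat round grey rubber pad (60 mm across, 13 mm above the slab). z up; +x points from pad to post. The base plate is 80 mm wide (y), from x -40 to +90 mm, 10 mm thick. The post with the blue wheel (40 mm across) stands at x +70 mm, 70 mm tall over the slab; its arm points away, to x +115. Above the pad all is clear.
- green_clamp_pad (a point): Fixed steel tip clamp, green thumb-wheel. Point: middle of the top of its flat round grey rubber pad (60 mm across, 13 mm above the slab). z up; +x points from pad to post. The base plate is 80 mm wide (y), from x -40 to +90 mm, 10 mm thick. The post with the green wheel (40 mm across) stands at x +70 mm, 70 mm tall over the slab; its arm points away, to x +115. Above the pad all is clear.
- black_clamp_pad (a point): Fixed steel tip clamp, black thumb-wheel. Point: middle of the top of its flat round grey rubber pad (60 mm across, 13 mm above the slab). z up; +x points from pad to post. The base plate is 80 mm wide (y), from x -40 to +90 mm, 10 mm thick. The post with the black wheel (40 mm across) stands at x +70 mm, 70 mm tall over the slab; its arm points away, to x +115. Above the pad all is clear.
There are look-alikes about, which are no part of the job. Leave any pink or yellow look-alike of the part that bears green_horn_center alone. Leave any pink look-alike of the part that bears blue_horn_center alone.

How it is judged:
At the end, for the whole second after the job is handed in: Each of the four horn rods stands upright (within 0.12 rad) on the pad of the clamp of its own colour, centre within 13 mm of the pad's middle (horizontally) and 20 to 28 mm above the pad, released and at rest; both white rods are within 20 mm of where they started (horizontal distance between red_horn_center and red_clamp_pad below 0.013 m and z of red_horn_center in the frame of red_clamp_pad between 0.02 and 0.028 m and angle between each of red_horn_center, blue_horn_center, green_horn_center, black_horn_center's own z axis and vertical below 0.12 rad and linear speed of each of red_horn, blue_horn, green_horn, black_horn below 0.02 m/s and horizontal distance between blue_horn_center and blue_clamp_pad below 0.013 m and z of blue_horn_center in the frame of blue_clamp_pad between 0.02 and 0.028 m and horizontal distance between green_horn_center and green_clamp_pad below 0.013 m and z of green_horn_center in the frame of green_clamp_pad between 0.02 and 0.028 m and horizontal distance between black_horn_center and black_clamp_pad below 0.013 m and z of black_horn_center in the frame of black_clamp_pad between 0.02 and 0.028 m and distance of each of red_white_center, blue_white_center from where it was at the start of the episode below 0.02 m); the robot touches nothing.
It fails at once if a white rod is shifted by more than 20 mm or knocked over (distance of any of red_white_center, blue_white_center from where it was at the start of the episode above 0.02 m).
It fails at once if a horn rod is dropped (falls freely more than about 20 mm) instead of set down ((linear speed of red_horn above 0.6 m/s and contact force between the fingers and red_horn below 0.05 N) or (linear speed of blue_horn above 0.6 m/s and contact force between the fingers and blue_horn below 0.05 N) or (linear speed of green_horn above 0.6 m/s and contact force between the fingers and green_horn below 0.05 N) or (linear speed of black_horn above 0.6 m/s and contact force between the fingers and black_horn below 0.05 N)).
It also fails if it takes over 112 s, if anything falls off the work surface, if the arm or the gripper's body presses on something with over 40 N, if the wrist force passes 120 N, or if a joint passes its speed limit or range.

### The arm

A 7-joint arm with a two-finger parallel gripper is mounted at the origin on the work surface. World frame = base frame: x ahead of the robot, y to its left, z up, the work surface at z = 0. Lengths are in m, angles in rad, forces in N, time in s.
With the tool pointing down it reaches from about 0.425 to 0.825 m from the base axis. Payload 3.6 kg.
Tool frame: the origin (TCP) lies midway between the tips of the shut fingers; the grasp point (between the pads) lies env.grasp_offset behind it (env.grasp_offset is the distance from the TCP to the grasp point, in m); z points along the fingers, y is the direction in which the jaws open and shut (so a half turn about z gives the same grasp; the last joint's range is limited). The gripper opens to 85 mm and grips with 20 to 120 N. Pads are 22 mm wide; open, the fingers measure 114 mm over their backs; the gripper's body (76 mm by 85 mm) begins 54 mm behind the grasp point. The pads swing forward as they close: fully open they stand 13 mm farther back than shut.
Start: joints at [-1.284, 0.615, -0.013, 1.423, 0.008, 1.103, -0.04], TCP at [0.201, 0.618, 0.231] pointing down, gripper open.
Joint ranges: [-3.12, 3.12], [-0.3, 2.06], [-1.34, 1.32], [0.26, 2.42], [-1.36, 4.5], [0.01, 1.98], [-2.84, 2.84]. Speed limits (rad/s): [2.79, 2.79, 3.14, 3.14, 3.14, 3.14, 3.14].

### API

Orientations are given as a unit quaternion [x, y, z, w].
In Python, from station import env gives the robot as it stands.
- The arm moves only by the shell command python3 -m crank 'ROWS' [FORCE]. ROWS is JSON, a list of rows, each a list of 3 entries, a list of its own where there are three numbers: the shift along the tool's x, y, z in cm, then the turn about the tool's z in degrees, then the closure, from 0 (fully open) to 1 (shut). A call has 1 to 12 rows; each row is the pose to reach, as a shift and turn from the pose commanded when the call began, along the tool's axes at that moment; what a row does not reach only later rows make up. A row lasts 1/12 s, in which the tool goes at most 41.7 mm and 7.16 degrees, less where a joint would pass 70% of its speed; a pose out of reach is approached as far as the arm can. A call with a gripper value outside its range is refused whole. The fingers move at their own pace and stop on an object; FORCE is the grip in N (left out, the last holds). Time passes only in rows, so rows that repeat a pose let the fingers close. It gives the time, the measured TCP pose, the force and the opening at its end, in the units of the state.
- env.get_state(): the state, without advancing time (a new reading comes with each control period).
- env.get_image(name): name is "scene" or "top" or "wrist"; returns the picture (420x560x3 uint8, red, green, blue); there is no depth.
- env.camera_info(name): a dict with "mtx" (3x3 intrinsics, pixels), "cam_to_world" (4x4, takes a point from camera to world coordinates); the wrist camera has in their place "hand_eye" (4x4, takes a point from camera to tool coordinates, whose origin is the TCP and whose axes are the flange's). Camera axes: x right, y down, z forward; pixel columns grow to the right and rows downward; lengths in m; the calibration is good to about 2 mm. A picture is of the moment at which its call begins: read the wrist's pose just before it. camera_info takes no time and is no camera call.
- env.sign_off(): hands the job in, once; it reports no verdict.
The state is a dict: "clock": time; "joint_positions": joint angles; "qd": joint speeds; "joint_efforts": joint torques, N m; "tool_pos": TCP position; "tcp_rot": TCP orientation; "force": force on the tool from outside, world axes, zero at the start; "torque": the same for the moment, N m; "opening": finger opening in m.
Only numpy, scipy, OpenCV 4.12 (cv2) and the standard library are available. Lean on these libraries where they do the work, as an engineer would, in place of code of your own. Each camera call takes 0.05 s, during which the arm holds its last target. There are 200 camera calls.

## Working session

There is one attempt and no reset: what is moved stays moved. The work goes in short steps, Python scripts to look and compute and a shell command to move; the robot and the scene stay as the last step left them, time stands still between calls to the robot, and variables do not carry over. Pictures are saved under pics/ and viewed, on a budget of 14 in all, crops included, one or two more only if the job needs it, and the job is handed in when it is done.

```bash
ls; mkdir -p pics; python3 - <<'E'
from station import env
import cv2
s=env.get_state();print(s['clock'],s['tool_pos'],s['tcp_rot'],s['opening'],env.grasp_offset)
for n in("scene","top"):
    cv2.imwrite(f"pics/{n}0.png",env.get_image(n)[:,:,::-1]);print(env.camera_info(n))
print(env.camera_info("wrist"))
E
```

```text
pics
0.0 [0.20040289 0.61750078 0.23012998] [ 1.56229874e-01  9.87719847e-01 -1.30229009e-03 -1.85037011e-04] 0.0855329666575759 0.0187
{'mtx': array([[528.16262639,   0.        , 276.29941869],
       [  0.        , 528.16262639, 205.48054962],
       [  0.        ,   0.        ,   1.        ]]), 'cam_to_world': array([[ 0.77487422,  0.50382505, -0.38174633,  0.93244534],
       [ 0.63185658, -0.60007562,  0.49057774, -0.55438725],
       [ 0.01808868, -0.62134498, -0.7833283 ,  0.90323978],
       [ 0.        ,  0.        ,  0.        ,  1.        ]])}
{'mtx': array([[474.28296649,   0.        , 277.39603696],
       [  0.        , 474.28296649, 202.72139637],
       [  0.        ,   0.        ,   1.        ]]), 'cam_to_world': array([[ 0.01230068, -0.98770589,  0.1558389 ,  0.37910766],
       [-0.99962279, -0.01597401, -0.02234089,  0.01697618],
       [ 0.0245556 , -0.1555053 , -0.98752981,  0.96348314],
       [ 0.        ,  0.        ,  0.        ,  1.        ]])}
{'mtx': array([[331.07107423,   0.        , 280.21096552],
       [  0.        , 331.07107423, 211.20815783],
       [  0.        ,   0.        ,   1.        ]]), 'hand_eye': array([[ 3.75425985e-04, -9.51154686e-01, -3.08714466e-01,
         7.88527587e-02],
       [ 9.99999544e-01,  8.60689351e-05,  9.50914112e-04,
        -4.23905324e-04],
       [-8.77895689e-04, -3.08714683e-01,  9.51154285e-01,
        -1.42695605e-01],
       [ 0.00000000e+00,  0.00000000e+00,  0.00000000e+00,
         1.00000000e+00]])}
```

View pics/top0.png

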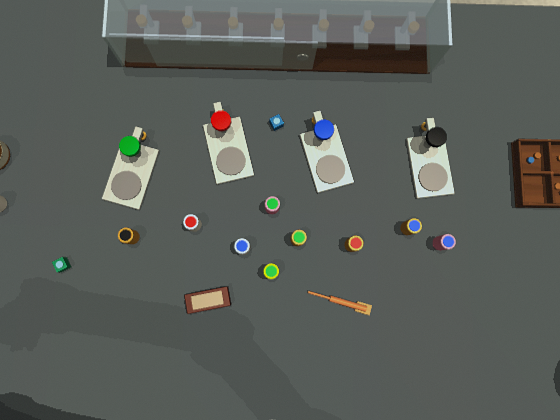

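View pics/scene0.png

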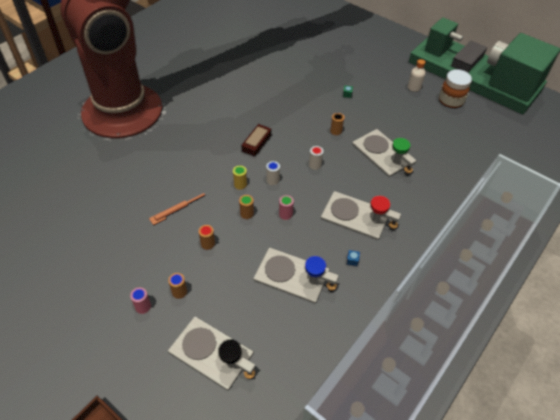

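The top view shows nine rods:
- Black end at (126,235): horn.
- Red end: (356,243) is horn and (191,222) is white.
- Blue end: (414,226) is horn, (242,246) is white and (448,242) is pink.
- Green end: (299,238) is horn, (272,204) is pink and (271,271) is yellow.

The pads are at G(126,185), R(231,161), B(330,169) and K(433,177). I'll confirm the rod colours in one enlarged crop and triangulate the points.

```bash
cat >h.py <<'E'
import numpy as np,cv2
from station import env
from scipy.spatial.transform import Rotation as R
def ray(n,p,pose=None):
    i=env.camera_info(n)
    T=i['cam_to_world'] if n!="wrist" else pose@i['hand_eye']
    d=T[:3,:3]@np.linalg.solve(i['mtx'],[p[0],p[1],1]); return T[:3,3],d
def at(n,p,z,pose=None):
    o,d=ray(n,p,pose); return o+d*(z-o[2])/d[2]
def tri(p,q):
    o,d=ray("top",p);a,b=ray("scene",q)
    t=np.linalg.lstsq(np.c_[d,-b],a-o,rcond=None)[0]; x,y=o+d*t[0],a+b*t[1]
    return (x+y)/2,np.linalg.norm(x-y)
def pose():
    s=env.get_state();T=np.eye(4);T[:3,:3]=R.from_quat(s['tcp_rot']).as_matrix();T[:3,3]=s['tool_pos'];return T
def delta(xy,z,T=None):
    "cm in tool axes from current TCP to world point"
    T=pose() if T is None else T
    return np.round(100*T[:3,:3].T@(np.r_[xy,z]-T[:3,3]),2)
E
python3 - <<'E'
from h import *
P=dict(Kh=((126,235),(338,117),.048),Rh=((356,243),(207,231),.048),Bh=((414,226),(177,279),.048),Gh=((299,238),(246,200),.048),
 Rw=((191,222),(316,151),.048),Bw=((242,246),(273,166),.048),Gpink=((272,204),(286,201),.048),Gyel=((271,271),(240,170),.048),Bpink=((448,242),(140,295),.048),
 Gp=((126,185),(376,144),.013),Rp=((231,161),(344,209),.013),Bp=((330,169),(279,268),.013),Kp=((433,177),(199,344),.013),
 Gpost=((130,146),(401,146),.07),Rpost=((221,120),(380,205),.07),Bpost=((324,129),(315,266),.07),Kpost=((436,137),(230,351),.07))
for k,(p,q,z) in P.items():
    t,e=tri(p,q);a=at("top",p,z);print(k,a.round(3)[:2],t.round(3),round(e,4),"reach",np.hypot(*a[:2]).round(3))
im=cv2.imread("pics/top0.png")[100:290,90:470]
cv2.imwrite("pics/crop.png",cv2.resize(im,None,fx=2.1,fy=2.1,interpolation=cv2.INTER_CUBIC))
E
```

```text
Kh [0.456 0.286] [0.457 0.287 0.046] 0.0009 reach 0.538
Rh [ 0.447 -0.157] [ 0.448 -0.157  0.045] 0.0026 reach 0.474
Bh [ 0.482 -0.271] [ 0.483 -0.272  0.045] 0.0013 reach 0.553
Gh [ 0.455 -0.046] [ 0.456 -0.046  0.044] 0.001 reach 0.458
Rw [0.483 0.163] [0.483 0.163 0.045] 0.0003 reach 0.51
Bw [0.438 0.063] [0.439 0.064 0.046] 0.0007 reach 0.443
Gpink [0.521 0.007] [0.521 0.007 0.043] 0.0003 reach 0.521
Gyel [0.391 0.007] [0.392 0.007 0.047] 0.0009 reach 0.391
Bpink [ 0.452 -0.337] [ 0.453 -0.338  0.043] 0.003 reach 0.563
Gp [0.56  0.303] [0.561 0.304 0.01 ] 0.0002 reach 0.637
Rp [0.614 0.092] [0.615 0.092 0.009] 0.0005 reach 0.621
Bp [ 0.601 -0.112] [ 0.601 -0.113  0.01 ] 0.0016 reach 0.611
Kp [ 0.588 -0.325] [ 0.589 -0.327  0.007] 0.0003 reach 0.672
Gpost [0.626 0.283] [0.629 0.285 0.061] 0.0005 reach 0.687
Rpost [0.682 0.109] [0.684 0.11  0.062] 0.0006 reach 0.691
Bpost [ 0.668 -0.093] [ 0.67  -0.094  0.064] 0.0004 reach 0.674
Kpost [ 0.656 -0.314] [ 0.659 -0.317  0.061] 0.0001 reach 0.727
```

View pics/crop.png

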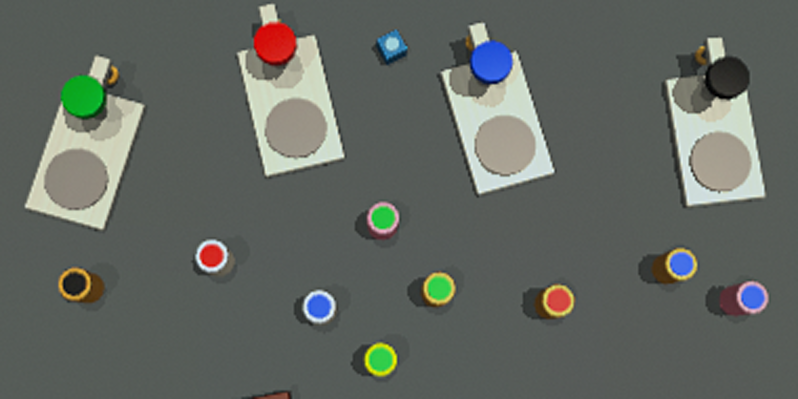

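The crop confirms it: the horn rods are black (126,235), red (356,243), blue (414,226) and green (299,238). The others are white, pink or yellow. Triangulated heights agree with a slab at z≈0 to within 3 mm. The current jaw direction (72°) clears the posts, so I'll keep it.

```bash
python3 -c "
from h import *
print(delta((.456,.286),.16)); print(pose()[:3,:3].round(3))"
```

```text
[-34.54 -23.64   7.08]
[[-0.951  0.309 -0.001]
 [ 0.309  0.951 -0.002]
 [-0.    -0.002 -1.   ]]
```

```bash
python3 -m crank '[[[-34.5,-23.6,7],0,0.45],[[-34.5,-23.6,7],0,0.45],[[-34.5,-23.6,7],0,0.45],[[-34.5,-23.6,7],0,0.45],[[-34.5,-23.6,7],0,0.45],[[-34.5,-23.6,7],0,0.45],[[-34.5,-23.6,7],0,0.45],[[-34.5,-23.6,7],0,0.45],[[-34.5,-23.6,7],0,0.45],[[-34.5,-23.6,7],0,0.45],[[-34.5,-23.6,7],0,0.45],[[-34.5,-23.6,7],0,0.45]]' 40
python3 - <<'E'
from h import *
T=pose();cv2.imwrite("pics/w1.png",env.get_image("wrist")[:,:,::-1])
np.save("T1.npy",T);print(delta((.456,.286),.012),env.get_state()['opening'],env.get_state()['force'])
i=env.camera_info("wrist");c=np.linalg.inv(T@i['hand_eye'])@np.r_[.456,.286,.048,1];u=i['mtx']@c[:3];print(u/u[2])
E
```

```text
clock: 1.1
tool_pos: [0.4582, 0.2824, 0.1604]
tcp_rot: [0.161, 0.987, -0.002, 0.0]
force: [0.3, 0.4, -0.1]
opening: 0.0472
[ 0.03  0.02 14.88] 0.047033971520311656 [-0.19933714  1.55048804  0.49717899]
[284.32731529 202.56196674   1.        ]
```

View pics/w1.png

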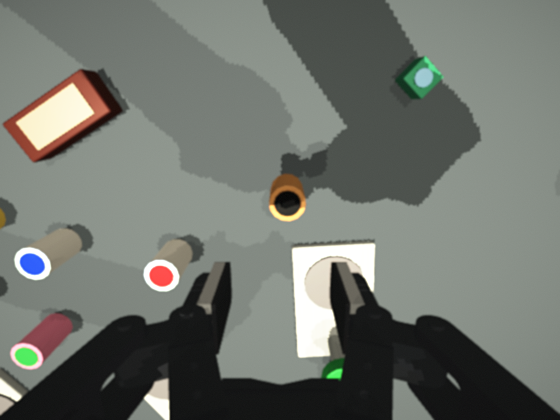

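The black horn rod appears at (287,204), against a prediction of (284,203), so the estimate is good to about 2 mm. I'll descend, grip and lift.

```bash
python3 -m crank '[[[0,0.2,4],0,0.45],[[0,0.2,8],0,0.45],[[0,0.2,11],0,0.45],[[0,0.2,13],0,0.45],[[0,0.2,14.2],0,0.45],[[0,0.2,14.8],0,0.45],[[0,0.2,14.8],0,0.45],[[0,0.2,14.8],0,1],[[0,0.2,14.8],0,1],[[0,0.2,14.8],0,1],[[0,0.2,14.8],0,1],[[0,0.2,14.8],0,1]]' 40
python3 -c "
from h import *
print(delta((.588,-.325),.16))"
```

```text
clock: 2.15
tool_pos: [0.457, 0.2897, 0.0143]
tcp_rot: [0.156, 0.988, 0.001, 0.001]
force: [-1.1, 0.2, 3.9]
opening: 0.0291
[-31.45 -54.4  -14.63]
```

```bash
python3 -m crank '[[[0,0,-1],0,1],[[0,0,-4],0,1],[[0,0,-8],0,1],[[0,0,-12],0,1],[[-1,-2,-14.6],0,1],[[-2.7,-4.7,-14.6],0,1],[[-4.5,-7.8,-14.6],0,1],[[-6.2,-10.9,-14.6],0,1],[[-8,-14,-14.6],0,1],[[-9.7,-17,-14.6],0,1],[[-11.5,-20,-14.6],0,1],[[-13.3,-23,-14.6],0,1]]'
python3 -m crank '[[[-1.8,-3.1,0],0,1],[[-3.6,-6.3,0],0,1],[[-5.4,-9.4,0],0,1],[[-7.2,-12.5,0],0,1],[[-9,-15.7,0],0,1],[[-10.8,-18.8,0],0,1],[[-12.6,-22,0],0,1],[[-14.4,-25,0],0,1],[[-16,-28,0],0,1],[[-17.3,-30,0],0,1],[[-18.1,-31.4,0],0,1],[[-18.1,-31.4,0],0,1]]'
python3 - <<'E'
from h import *
T=pose();cv2.imwrite("pics/w2.png",env.get_image("wrist")[:,:,::-1])
print(delta((.588,-.325),.026),env.get_state()['opening'])
i=env.camera_info("wrist")
for p in((.588,-.325,.013),(.656,-.314,.07)):
  c=np.linalg.inv(T@i['hand_eye'])@np.r_[p,1];u=i['mtx']@c[:3];print(u/u[2])
for p in((0,0,.010),(0,0,-.035)):
  c=np.linalg.inv(i['hand_eye'])@np.r_[p,1];u=i['mtx']@c[:3];print('tool',u/u[2])
E
```

```text
clock: 3.15
tool_pos: [0.5119, 0.0275, 0.1601]
tcp_rot: [0.156, 0.988, -0.0, 0.0]
force: [0.3, 1.0, -0.4]
opening: 0.0288
clock: 4.15
tool_pos: [0.5857, -0.3312, 0.1595]
tcp_rot: [0.16, 0.987, -0.002, 0.0]
force: [-1.1, -0.7, -0.2]
opening: 0.0288
[-0.11  0.34 13.34] 0.028984839148393178
[288.39053667 195.49796717   1.        ]
[329.18651146 288.38855153   1.        ]
tool [280.7185592  265.59866407   1.        ]
tool [280.99301117 320.2395419    1.        ]
```

View pics/w2.png

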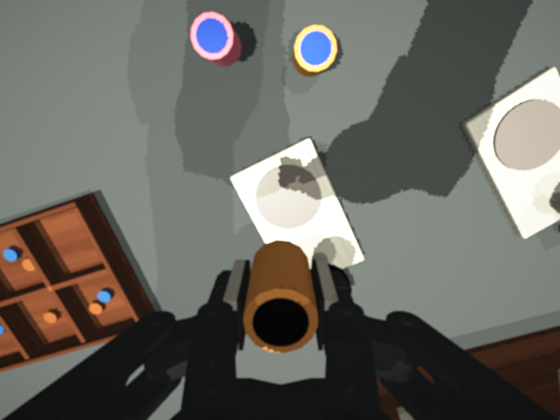

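The pad appears at (288,196), exactly as predicted, and the rod sits centred in the jaws. I'll set it down.

```bash
python3 -m crank '[[[-0.1,0.3,3],0,1],[[-0.1,0.3,6],0,1],[[-0.1,0.3,9],0,1],[[-0.1,0.3,11],0,1],[[-0.1,0.3,12.2],0,1],[[-0.1,0.3,12.8],0,1],[[-0.1,0.3,13.1],0,1],[[-0.1,0.3,13.2],0,1],[[-0.1,0.3,13.3],0,1],[[-0.1,0.3,13.3],0,1]]'

```

```text
clock: 5.03
tool_pos: [0.59, -0.323, 0.0277]
tcp_rot: [0.156, 0.988, -0.0, 0.001]
force: [0.1, -0.6, -0.7]
opening: 0.0286
```

```bash
python3 -m crank '[[[0,0,0.05],0,1],[[0,0,0.05],0,1],[[0,0,0.05],0,0.8],[[0,0,0.05],0,0.6],[[0,0,0.05],0,0.45],[[0,0,0.05],0,0.45],[[0,0,0.05],0,0.45],[[0,0,-3],0,0.45],[[0,0,-7],0,0.45],[[0,0,-11],0,0.45],[[0,0,-13.3],0,0.45],[[0,0,-13.3],0,0.45]]'
python3 -c "
from h import *
print(delta((.482,-.271),.16))"
```

```text
clock: 6.03
tool_pos: [0.5929, -0.3246, 0.1664]
tcp_rot: [0.156, 0.988, -0.002, 0.006]
force: [0.9, -0.7, 1.2]
opening: 0.047
[12.21  1.68  0.48]
```

```bash
python3 -m crank '[[[4,0.5,0],0,0.45],[[8,1,0],0,0.45],[[12,1.6,0],0,0.45],[[12,1.6,0],0,0.45],[[12,1.6,0],0,0.45],[[12,1.6,0],0,0.45]]'
python3 - <<'E'
from h import *
T=pose();cv2.imwrite("pics/w3.png",env.get_image("wrist")[:,:,::-1])
print(delta((.482,-.271),.0125))
i=env.camera_info("wrist")
for p in((.482,-.271,.048),):
  c=np.linalg.inv(T@i['hand_eye'])@np.r_[p,1];u=i['mtx']@c[:3];print(u/u[2])
t=env.get_image("top")[100:290,340:480,::-1];w=cv2.imread("pics/w3.png")
cv2.imwrite("pics/w3b.png",np.hstack([cv2.resize(w,(480,360)),cv2.resize(t,(266,360))]))
E
```

```text
clock: 6.53
tool_pos: [0.4805, -0.2706, 0.1593]
tcp_rot: [0.156, 0.988, -0.0, 0.001]
force: [-0.2, 0.2, 0.3]
opening: 0.047
[-1.00e-02  2.00e-02  1.47e+01]
[280.57875744 208.62395997   1.        ]
```

View pics/w3b.png

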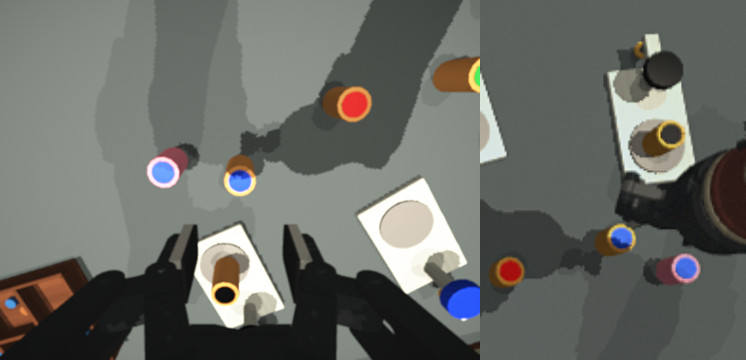

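The black rod stands upright on its pad. The blue horn rod is at wrist pixel (280,211), against a prediction of (281,209), so I'll pick it. The pink one, at full-image (190,200), stays clear of the half-open finger.

```bash
python3 -m crank '[[[0,0,4],0,0.45],[[0,0,8],0,0.45],[[0,0,11],0,0.45],[[0,0,13],0,0.45],[[0,0,14.2],0,0.45],[[0,0,14.7],0,0.45],[[0,0,14.7],0,0.45],[[0,0,14.7],0,1],[[0,0,14.7],0,1],[[0,0,14.7],0,1],[[0,0,14.7],0,1],[[0,0,14.7],0,1]]' 40
python3 -c "
from h import *
print(delta((.601,-.112),.16))"
```

```text
clock: 7.63
tool_pos: [0.4809, -0.2709, 0.0136]
tcp_rot: [0.156, 0.988, -0.0, 0.001]
force: [-0.2, -0.2, 5.6]
opening: 0.029
[ -6.56  18.81 -14.63]
```

```bash
python3 -m crank '[[[0,0,-1],0,1],[[0,0,-4],0,1],[[0,0,-8],0,1],[[0,0,-12],0,1],[[-1,3,-14.6],0,1],[[-2.2,6,-14.6],0,1],[[-3.4,9.4,-14.6],0,1],[[-4.6,12.6,-14.6],0,1],[[-5.6,16,-14.6],0,1],[[-6.3,18,-14.6],0,1],[[-6.6,18.8,-14.6],0,1],[[-6.6,18.8,-14.6],0,1]]'
python3 -m crank '[[[0,0,0],0,1],[[0,0,0],0,1]]'
python3 -c "
from h import *
print(delta((.601,-.112),.0268))"
```

```text
clock: 8.63
tool_pos: [0.6016, -0.1091, 0.1585]
tcp_rot: [0.154, 0.988, 0.001, 0.0]
force: [0.6, -0.3, -0.6]
opening: 0.0289
clock: 8.8
tool_pos: [0.5992, -0.115, 0.1583]
tcp_rot: [0.158, 0.987, -0.001, -0.001]
force: [-0.1, 0.1, -1.0]
opening: 0.0287
[-0.09  0.38 13.15]
```

```bash
python3 -m crank '[[[0,0,3],0,1],[[0,0,6],0,1],[[0,0,9],0,1],[[0,0,11],0,1],[[0,0,12.2],0,1],[[0,0,12.8],0,1],[[0,0,13],0,1],[[0,0,13.1],0,1],[[0,0,13.1],0,1],[[0,0,13.1],0,1]]'

```

```text
clock: 9.63
tool_pos: [0.6017, -0.1122, 0.0287]
tcp_rot: [0.156, 0.988, -0.0, 0.001]
force: [-0.0, 0.2, -0.5]
opening: 0.029
```

```bash
python3 -m crank '[[[0,0,0.1],0,1],[[0,0,0.2],0,1],[[0,0,0.2],0,0.8],[[0,0,0.2],0,0.6],[[0,0,0.2],0,0.45],[[0,0,0.2],0,0.45],[[0,0,0.2],0,0.45],[[0,0,-3],0,0.45],[[0,0,-7],0,0.45],[[0,0,-11],0,0.45],[[0,0,-13.1],0,0.45],[[0,0,-13.1],0,0.45]]'
python3 -m crank '[[[0,0,0],0,0.45],[[0,0,0],0,0.45]]'
python3 -c "
from h import *
print(delta((.447,-.157),.16))"
```

```text
clock: 10.63
tool_pos: [0.6046, -0.1126, 0.1644]
tcp_rot: [0.156, 0.988, -0.0, 0.006]
force: [-0.0, -0.4, 1.9]
opening: 0.0471
clock: 10.8
tool_pos: [0.5999, -0.1118, 0.1574]
tcp_rot: [0.156, 0.988, -0.0, -0.001]
force: [-0.3, -0.0, 0.1]
opening: 0.0471
[13.15 -9.02 -0.23]
```

```bash
python3 -m crank '[[[3.3,-2.2,0],0,0.45],[[6.6,-4.5,0],0,0.45],[[10,-6.8,0],0,0.45],[[12.5,-8.5,0],0,0.45],[[13.3,-9,0],0,0.45],[[13.3,-9,0],0,0.45],[[13.3,-9,0],0,0.45],[[13.3,-9,0],0,0.45],[[13.3,-9,0],0,0.45]]'
python3 - <<'E'
from h import *
T=pose();w=env.get_image("wrist")[:,:,::-1]
print(delta((.447,-.157),.0125))
i=env.camera_info("wrist")
for p in((.447,-.157,.048),):
  c=np.linalg.inv(T@i['hand_eye'])@np.r_[p,1];u=i['mtx']@c[:3];print(u/u[2])
cv2.imwrite("pics/w4.png",w)
E
```

```text
clock: 11.55
tool_pos: [0.4483, -0.1557, 0.158]
tcp_rot: [0.155, 0.988, 0.0, 0.0]
force: [-1.1, -0.2, -0.4]
opening: 0.0471
[ 0.07 -0.16 14.55]
[278.26397533 206.37732469   1.        ]
```

View pics/w4.png

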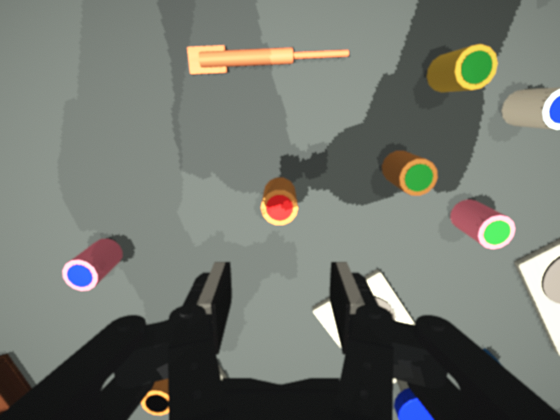

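The red horn rod is at (279,207), against a prediction of (278,206). I'll pick it and carry it to the red pad.

```bash
python3 -m crank '[[[0,0,4],0,0.45],[[0,0,8],0,0.45],[[0,0,11],0,0.45],[[0,0,13],0,0.45],[[0,0,14.2],0,0.45],[[0,0,14.5],0,0.45],[[0,0,14.5],0,0.45],[[0,0,14.5],0,1],[[0,0,14.5],0,1],[[0,0,14.5],0,1],[[0,0,14.5],0,1],[[0,0,14.5],0,1]]' 40
python3 -c "
from h import *
print(delta((.614,.092),.16))"
```

```text
clock: 12.6
tool_pos: [0.4471, -0.1566, 0.0141]
tcp_rot: [0.156, 0.988, -0.0, 0.001]
force: [0.1, -0.0, 3.7]
opening: 0.0289
[ -8.23  28.8  -14.57]
```

```bash
python3 -m crank '[[[0,0,-1],0,1],[[0,0,-4],0,1],[[0,0,-8],0,1],[[0,0,-12],0,1],[[-1,3,-14.6],0,1],[[-1.9,6.5,-14.6],0,1],[[-2.8,10,-14.6],0,1],[[-3.8,13.5,-14.6],0,1],[[-4.9,17,-14.6],0,1],[[-5.9,20.5,-14.6],0,1],[[-6.9,24,-14.6],0,1],[[-7.7,27,-14.6],0,1]]'
python3 -m crank '[[[-0.5,1.8,0],0,1],[[-0.5,1.8,0],0,1],[[-0.5,1.8,0],0,1],[[-0.5,1.8,0],0,1],[[-0.5,1.8,0],0,1]]'
python3 -c "
from h import *
print(delta((.614,.092),.0273))"
```

```text
clock: 13.6
tool_pos: [0.6037, 0.0793, 0.1601]
tcp_rot: [0.155, 0.988, 0.001, 0.0]
force: [-0.3, 0.1, -0.7]
opening: 0.0288
clock: 14.02
tool_pos: [0.6127, 0.0899, 0.1595]
tcp_rot: [0.158, 0.988, -0.001, -0.0]
force: [-0.1, -0.1, -0.9]
opening: 0.0286
[-0.07  0.26 13.22]
```

```bash
python3 -m crank '[[[0,0.1,3],0,1],[[0,0.1,6],0,1],[[0,0.1,9],0,1],[[0,0.1,11],0,1],[[0,0.1,12.2],0,1],[[0,0.1,12.8],0,1],[[0,0.1,13.1],0,1],[[0,0.1,13.2],0,1],[[0,0.1,13.2],0,1],[[0,0.1,13.2],0,1]]'

```

```text
clock: 14.85
tool_pos: [0.6147, 0.0932, 0.0287]
tcp_rot: [0.156, 0.988, 0.0, 0.001]
force: [-0.1, 1.0, -0.1]
opening: 0.029
```

```bash
python3 -m crank '[[[0,0,0.1],0,1],[[0,0,0.15],0,1],[[0,0,0.15],0,0.8],[[0,0,0.15],0,0.6],[[0,0,0.15],0,0.45],[[0,0,0.15],0,0.45],[[0,0,0.15],0,0.45],[[0,0,-3],0,0.45],[[0,0,-7],0,0.45],[[0,0,-11],0,0.45],[[0,0,-13.1],0,0.45],[[0,0,-13.1],0,0.45]]'
python3 -m crank '[[[0,0,0],0,0.45],[[0,0,0],0,0.45]]'
python3 -c "
from h import *
print(delta((.455,-.046),.16))"
```

```text
clock: 15.85
tool_pos: [0.6175, 0.0937, 0.1645]
tcp_rot: [0.156, 0.988, 0.002, 0.006]
force: [0.8, -0.6, 0.5]
opening: 0.0467
clock: 16.02
tool_pos: [0.6127, 0.093, 0.1573]
tcp_rot: [0.156, 0.988, -0.0, -0.001]
force: [0.1, 0.0, -0.9]
opening: 0.047
[ 10.72 -18.09  -0.23]
```

```bash
python3 -m crank '[[[2,-3.4,0],0,0.45],[[4,-6.8,0],0,0.45],[[6,-10.2,0],0,0.45],[[8,-13.6,0],0,0.45],[[10,-16.6,0],0,0.45],[[10.8,-18.1,0],0,0.45],[[10.8,-18.1,0],0,0.45],[[10.8,-18.1,0],0,0.45],[[10.8,-18.1,0],0,0.45],[[10.8,-18.1,0],0,0.45]]'
python3 - <<'E'
from h import *
T=pose();w=env.get_image("wrist")[:,:,::-1]
print(delta((.455,-.046),.0125))
i=env.camera_info("wrist")
for p in((.455,-.046,.048),):
  c=np.linalg.inv(T@i['hand_eye'])@np.r_[p,1];u=i['mtx']@c[:3];print(u/u[2])
cv2.imwrite("pics/w5.png",w)
E
```

```text
clock: 16.85
tool_pos: [0.456, -0.0445, 0.1578]
tcp_rot: [0.155, 0.988, 0.0, -0.0]
force: [0.5, 0.4, -0.5]
opening: 0.0471
[ 0.05 -0.18 14.54]
[278.13285952 206.98018891   1.        ]
```

View pics/w5.png

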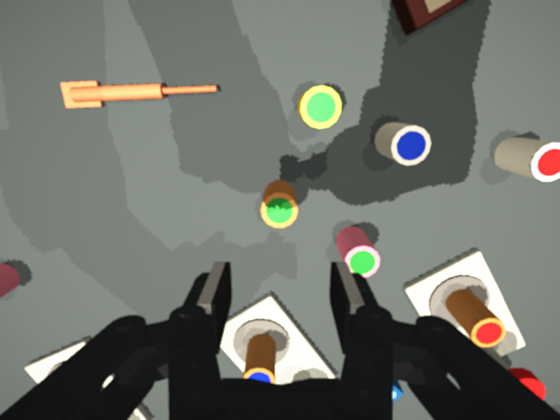

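The green horn rod is at (279,209), against a prediction of (278,207). The pink and yellow rods are clear of the finger paths, and the blue and red rods stand on their pads. I'll pick green.

```bash
python3 -m crank '[[[0,0,4],0,0.45],[[0,0,8],0,0.45],[[0,0,11],0,0.45],[[0,0,13],0,0.45],[[0,0,14.2],0,0.45],[[0,0,14.5],0,0.45],[[0,0,14.5],0,0.45],[[0,0,14.5],0,1],[[0,0,14.5],0,1],[[0,0,14.5],0,1],[[0,0,14.5],0,1],[[0,0,14.5],0,1]]' 40
python3 -c "
from h import *
print(delta((.560,.303),.16))"
```

```text
clock: 17.9
tool_pos: [0.4557, -0.0457, 0.0141]
tcp_rot: [0.156, 0.988, 0.0, 0.001]
force: [-1.3, 0.0, 3.9]
opening: 0.0292
[  0.82  36.4  -14.58]
```

```bash
python3 -m crank '[[[0,0,-1],0,1],[[0,0,-4],0,1],[[0,0,-8],0,1],[[0,0,-12],0,1],[[0.1,3,-14.6],0,1],[[0.2,6.5,-14.6],0,1],[[0.3,10,-14.6],0,1],[[0.4,13.5,-14.6],0,1],[[0.4,17,-14.6],0,1],[[0.5,20.5,-14.6],0,1],[[0.5,24,-14.6],0,1],[[0.6,27,-14.6],0,1]]'
python3 -m crank '[[[0.1,3,0],0,1],[[0.2,6.5,0],0,1],[[0.2,8.6,0],0,1],[[0.2,9.4,0],0,1],[[0.2,9.4,0],0,1],[[0.2,9.4,0],0,1],[[0.2,9.4,0],0,1],[[0.2,9.4,0],0,1]]'
python3 -c "
from h import *
print(delta((.560,.303),.0273))"
```

```text
clock: 18.9
tool_pos: [0.5327, 0.2156, 0.1601]
tcp_rot: [0.156, 0.988, 0.001, 0.0]
force: [1.1, -0.6, -0.6]
opening: 0.029
clock: 19.57
tool_pos: [0.56, 0.3002, 0.1595]
tcp_rot: [0.158, 0.987, -0.001, -0.0]
force: [-0.7, -0.6, -0.8]
opening: 0.029
[ 0.09  0.29 13.22]
```

```bash
python3 -m crank '[[[0,0.1,3],0,1],[[0,0.1,6],0,1],[[0,0.1,9],0,1],[[0,0.1,11],0,1],[[0,0.1,12.2],0,1],[[0,0.1,12.8],0,1],[[0,0.1,13.1],0,1],[[0,0.1,13.25],0,1],[[0,0.1,13.3],0,1],[[0,0.1,13.3],0,1]]'

```

```text
clock: 20.4
tool_pos: [0.561, 0.3043, 0.0276]
tcp_rot: [0.156, 0.988, 0.001, 0.001]
force: [0.9, -0.0, 0.0]
opening: 0.0288
```

```bash
python3 -m crank '[[[0,0,0.05],0,1],[[0,0,0.05],0,1],[[0,0,0.05],0,0.8],[[0,0,0.05],0,0.6],[[0,0,0.05],0,0.45],[[0,0,0.05],0,0.45],[[0,0,0.05],0,0.45],[[0,0,-3],0,0.45],[[0,0,-7],0,0.45],[[0,0,-11],0,0.45],[[0,0,-14],0,0.45],[[0,0,-14],0,0.45]]'
python3 -m crank '[[[3,2.4,0],0,0.45],[[6,4.8,0],0,0.45],[[9,7.2,0],0,0.45],[[12,9.6,0],0,0.45],[[15,12,0],0,0.45],[[18,14.4,0],0,0.45],[[21,16.8,0],0,0.45],[[24,19.2,0],0,0.45],[[25,20,0],0,0.45],[[25,20,0],0,0.45],[[25,20,0],0,0.45],[[25,20,0],0,0.45]]'
python3 - <<'E'
from h import *
t=env.get_image("top")[:,:,::-1];s=env.get_image("scene")[:,:,::-1]
cv2.imwrite("pics/t6.png",cv2.resize(t[70:290,80:480],None,fx=2,fy=2,interpolation=cv2.INTER_CUBIC));cv2.imwrite("pics/s6.png",cv2.resize(s[80:400,100:440],None,fx=1.8,fy=1.8))
E
```

```text
clock: 21.4
tool_pos: [0.5643, 0.3062, 0.174]
tcp_rot: [0.156, 0.988, 0.005, 0.006]
force: [0.4, -0.4, 1.0]
opening: 0.0471
clock: 22.4
tool_pos: [0.386, 0.5692, 0.1658]
tcp_rot: [0.157, 0.988, -0.001, 0.001]
force: [0.8, -0.5, 0.2]
opening: 0.047
```

View pics/t6.png

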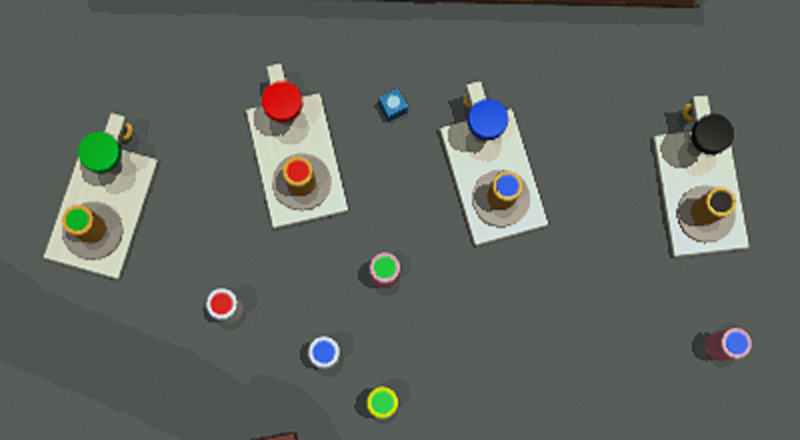

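View pics/s6.png

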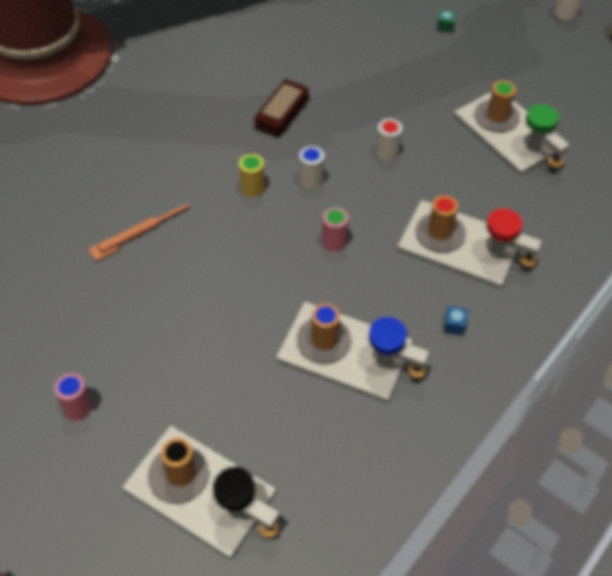

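All four rods stand upright on their own pads, and the white rods look unmoved. One numeric check on the tops at z=0.061, then I hand in.

```bash
python3 - <<'E'
from h import *
for n,p,pad in(("G",(77,220),(.560,.303)),("R",(298,171),(.614,.092)),("B",(507,186),(.601,-.112)),("K",(720,202),(.588,-.325))):
    a=at("top",(p[0]/2+80-.25,p[1]/2+70-.25),.061)[:2];print(n,a.round(3),"off mm",(1000*(a-pad)).round(1))
for n,p,o in(("Rw",(221,304),(.483,.163)),("Bw",(323,352),(.438,.063))):
    a=at("top",(p[0]/2+80-.25,p[1]/2+70-.25),.048)[:2];print(n,(1000*(a-o)).round(1))
print(env.get_state()['clock']); env.sign_off()
E
```

```text
G [0.561 0.304] off mm [1.3 0.6]
R [0.614 0.093] off mm [-0.2  0.7]
B [ 0.603 -0.112] off mm [1.5 0.1]
K [ 0.59  -0.322] off mm [2.3 3.4]
Rw [0.6 1.3]
Bw [0.7 1.8]
22.5
the job is handed in; nothing more can be done
```

The four horn rods (black, blue, red, green) each stand upright on the rubber pad of the clamp with the matching thumb-wheel. I set each one down before releasing it, and handed the job in at 22.5 s of the 112 s allowed.

- **Placement:** the last top view puts the rods about 1 mm (red), 1.5 mm (green and blue) and 4 mm (black) from the middle of their pads; the limit is 13 mm. I judged uprightness by eye from the two final pictures and did not measure the angle.
- **White rods:** neither was touched, and both measure within 2 mm of where they started, which is within measuring error. The pink and yellow look-alikes were left alone.
- **Disagreements:** triangulated heights came out 1 to 6 mm low on the rods and pads, and 6 to 9 mm low on the posts. No check failed.

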